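# Close the bench clamp and lock its shaft with the pin

### The job

Press the bench clamp's handle down until it comes to its stop, with the clamp foot on the flat bar; the hidden cross-hole in its shaft then lines up with the hole in the top of the housing. Lock the shaft by pushing the right pin down that hole until its flange is home on the housing: the long straight pin in the wooden stand, not the short one and not the one with the thick shoulder. Leave it there and let go.

Things in the scene. Friction and masses are not known exactly. Their poses are not given: they have to be found in the camera images.
- handle (a joint): Clamp handle angle, rad: 0 = level, at its stop, cross-hole upright under pin_hole; positive = raised (starts 0.5 to 0.9). Shaft: along local y of pin_hole, 34 mm below it. Handle: black round grip 20 mm thick, at local y +46 mm; level, it points to local -x, 42 to 127 mm from the shaft. Stays where left; about 6 N down at 55 mm moves it. A clamp finger at local y -46 turns along.
- pin_hole (a point): Centre of the hole in the flat top of the clamp's grey housing (58 mm along local x, 50 along y, top 80 mm above the bench, fixed). Hole 18 mm square, mouth flared to 30, going 72 mm straight down through housing and shaft (same 18 mm cross-hole) when the handle is at 0; else the shaft blocks it within 30 mm. Local z up; local x turned from world x by the clamp's yaw, up to 0.5 rad.
- lock_pin: The right pin: steel, straight, 100 mm long, upright in the stand, head up, 0.12 kg. Origin at the lower tip, z up. Shank 12 mm thick, 62 long, nose tapered; flange 38 wide at 62 to 66; round grip 20 thick at 66 to 100 mm. In the stand 37 mm of thin shank shows. The other two, in any order: a short one, flange just above the wood; one as long with a 24 mm thick shoulder, which does not fit.
- pin_stand: Fixed light wooden block, 60 mm (local x) by 176 mm (local y), 30 mm high, origin at the centre of its underside, yaw up to 0.4 rad. Three upright holes, 13.5 mm square and 25 mm deep, in a row along local y at -60, 0 and +60 mm, hold one pin each.

How it is judged:
On the way, in this order (a step that is already met when the one before it is completed fails the run):
1. the handle is pressed down to its stop (value of joint handle below 0.17 rad), for 0.2 s.
2. the long straight pin is home in the housing and shaft (horizontal distance between lock_pin and pin_hole below 0.01 m and z of lock_pin in the frame of pin_hole below -0.052 m), for 0.2 s.
At the end, for the whole second after the job is handed in: The handle is within 0.17 rad of its stop, and the long straight pin stands at rest in the housing's hole: its tip within 10 mm sideways of the hole's axis and at least 52 mm below the mouth (62 mm is fully home), upright within 10 degrees (all of step 2 and value of joint handle below 0.17 rad and angle between lock_pin's own z axis and vertical below 0.175 rad and linear speed of lock_pin below 0.02 m/s); the robot touches nothing.
It also fails if it takes over 48 s, if anything falls off the work surface, if the arm or the gripper's body presses on something with over 40 N, if the wrist force passes 120 N, or if a joint passes its speed limit or range.

### The arm

A 6-joint arm with a two-finger parallel gripper is mounted at the origin on a cart in front of the work surface, level with it; the furniture and walls round the work are solid. World frame = base frame: x ahead of the robot, y to its left, z up, the work surface at z = 0. Lengths are in m, angles in rad, forces in N, time in s.
With the tool pointing down it reaches from about 0.325 to 0.9 m from the base axis. Payload 3.5 kg.
Tool frame: the origin (TCP) lies on the centre line of the jaws, within the pads' length; the fingertips stand 8 mm ahead of it and the grasp point (between the pads) lies 11 mm behind it; z points along the fingers, y is the line along which they close (so a half turn about z gives the same grasp; the last joint's range is limited). The gripper opens to 85 mm and grips with 20 to 120 N. Pads are 22 mm wide; open, the fingers measure 114 mm over their backs; the gripper's body (76 mm by 85 mm) begins 54 mm behind the grasp point. The pads swing forward as they close: fully open they stand 13 mm farther back than shut.
Start: joints at [1.053, 0.276, -0.026, 1.268, 0, 1.467], TCP at [0.252, 0.572, 0.239] pointing down, gripper open.
Joint ranges: [-3.12, 3.12], [-0.85, 1.88], [-1.08, 1.24], [-1.95, 2.15], [-1.57, 1.53], [-3.14, 3.14]. Speed limits (rad/s): [2.57, 2.57, 3.14, 3.14, 3.14, 3.14].

### API

Orientations are given as a rotation vector (axis times angle).
In Python, from bench import manip, vision gives the robot as it stands.
- The arm moves only by the shell command python3 -m handwheel 'ROWS' [FORCE]. ROWS is JSON, a list of rows, each a list of 7 numbers: the turn, a rotation vector about the tool's x, y, z in degrees, then the shift along the tool's x, y, z in m, then the opening, from 0 (shut) to 1 (fully open). In form: [[rx, ry, rz, tx, ty, tz, claw], ...]. A call has exactly 5 rows; each row shifts and turns the commanded pose from where the row before left it, along the tool's axes as they then stand; what a row does not reach is not made up. A row lasts 1/12 s, in which the tool goes at most 41.7 mm and 7.16 degrees, less where a joint would pass 70% of its speed; a pose out of reach is approached as far as the arm can. A call with a gripper value outside its range is refused whole. The fingers move at their own pace and stop on an object; FORCE is the grip in N (left out, the last holds). Time passes only in rows, so rows that do not move let the fingers close, or fill a call up. It gives the time, the measured TCP pose, the force, the opening and the grip force at its end, in the units of the state.
- manip.observe(): the state, without advancing time (a new reading comes with each control period).
- vision.read_camera(name): name is "side" or "top" or "wrist"; returns the picture (384x512x3 uint8, red, green, blue); there is no depth.
- vision.get_calibration(name): a dict with "camera_matrix" (3x3 intrinsics, pixels), "position" and "orientation" of the camera in the world. Camera axes: x right, y down, z forward; pixel columns grow to the right and rows downward; lengths in m; the calibration is good to about 2 mm. A picture is of the moment at which its call begins: read the wrist's pose just before it. get_calibration takes no time and is no camera call; for the wrist camera it gives the pose at the moment of the call.
- manip.hand_in(): hands the job in; it is judged then, once.
The state is a dict: "time_s": time; "q": joint angles; "qd": joint speeds; "tau": joint torques, N m; "ee_pos": TCP position; "tcp_rot": TCP orientation; "ft_force": force on the tool from outside, world axes, zero at the start; "ft_torque": the same for the moment, N m; "gripper_width": finger opening in m; "grasp_force": force on a finger pad.
Only numpy, scipy, OpenCV 4.12 (cv2) and the standard library are available. Lean on these libraries where they do the work, as an engineer would, in place of code of your own. Each camera call takes 0.05 s, during which the arm holds its last target. There are 200 camera calls.

## Working session

There is one attempt and no reset: what is moved stays moved. The work goes in short steps, Python scripts to look and compute and a shell command to move; the robot and the scene stay as the last step left them, time stands still between calls to the robot, and variables do not carry over. Pictures are saved under pics/ and viewed, at most 10 in all, crops included, and the job is handed in when it is done.

```bash
ls; mkdir -p pics
python3 - <<'E'
from bench import manip, vision
import cv2, numpy as np
s=manip.observe(); print(s['time_s'],s['ee_pos'],s['tcp_rot'],s['gripper_width'],s['ft_force'])
ims=[]
for n in ("top","side"):
    im=vision.read_camera(n); c=vision.get_calibration(n); print(n,c)
    cv2.imwrite(f'pics/raw_{n}.png',im[:,:,::-1]); 
    cv2.imwrite(f'pics/a_{n}.png',cv2.resize(im[:,:,::-1],(768,576)))
E
```

```text
pics
0.0 [0.25151987 0.5713218  0.2381244 ] [-0.64678309 -3.07359801  0.00337788] 0.08539494096216167 [0.69195439 0.31711099 0.64872648]
top {'camera_matrix': array([[358.25920441,   0.        , 252.65825437],
       [  0.        , 358.25920441, 189.32143036],
       [  0.        ,   0.        ,   1.        ]]), 'position': array([0.48101835, 0.01210163, 0.93492863]), 'orientation': array([-2.1714995 ,  2.18542451, -0.05804844])}
side {'camera_matrix': array([[476.34300089,   0.        , 251.5509461 ],
       [  0.        , 476.34300089, 190.43182209],
       [  0.        ,   0.        ,   1.        ]]), 'position': array([ 0.15718358, -0.78828146,  0.65853337]), 'orientation': array([-2.10202301,  0.52190305, -0.26095622])}
```

View pics/a_top.png

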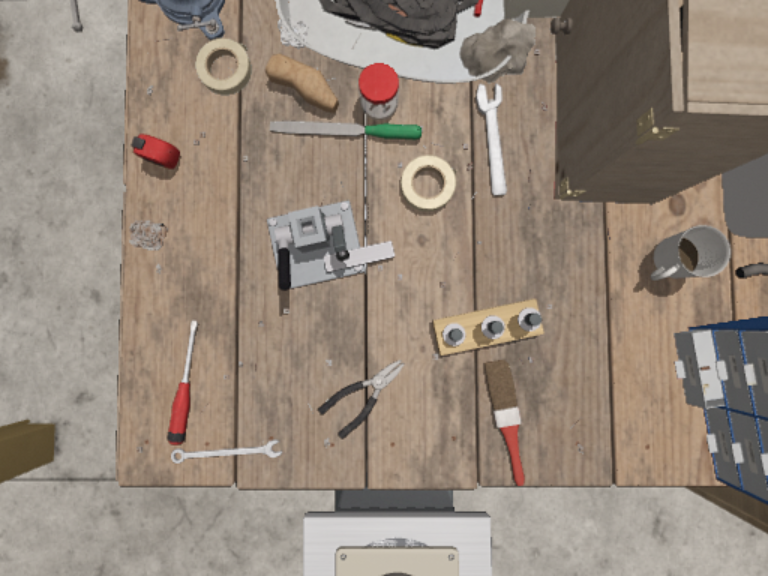

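View pics/a_side.png

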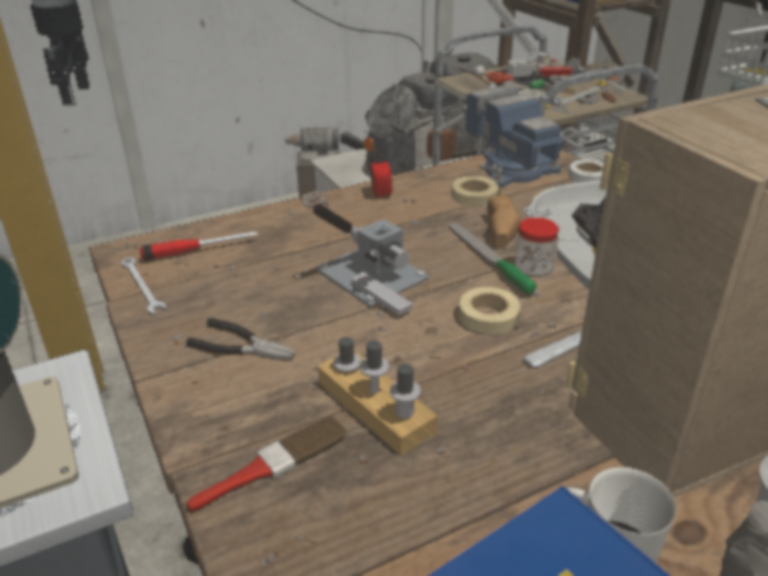

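The top view shows the stand with grips at (454,335), (493,327) and (530,319), and the clamp housing hole near (308,228) with the black handle at (284,268). In the side view the middle pin at (373,355) is the long thin-shanked one. The left pin's flange sits on the wood and the right pin has a thick shoulder.

```bash
cat > h.py <<'E'
from bench import manip, vision
import cv2, numpy as np
from scipy.spatial.transform import Rotation as R
def w(c,uv,z):
    K=c['camera_matrix'];d=R.from_rotvec(c['orientation']).apply(np.linalg.inv(K)@[*uv,1]);p=np.array(c['position'])
    return p+d*(z-p[2])/d[2]
def px(c,P):
    q=R.from_rotvec(c['orientation']).inv().apply(np.array(P)-c['position']);u=c['camera_matrix']@q.T if q.ndim==1 else (c['camera_matrix']@q.T)
    return (u[:2]/u[2]).T
E
python3 - <<'E'
import cv2
im=cv2.imread('pics/raw_top.png')
a=im[125:200,165:265]; b=im[190:245,280:370]
a=cv2.resize(a,(800,600),interpolation=cv2.INTER_CUBIC)
cv2.imwrite('pics/c1.png',a)
s=cv2.imread('pics/raw_side.png')[215:305,200:300]
b=cv2.resize(b,None,fx=4.4,fy=4.4,interpolation=cv2.INTER_CUBIC);s=cv2.resize(s,None,fx=4,fy=4,interpolation=cv2.INTER_CUBIC)
import numpy as np
o=np.zeros((360,800,3),np.uint8);o[:242,:396]=b;o[:360,400:800]=s;cv2.imwrite('pics/c2.png',o)
E
```

```text
(no output)
```

View pics/c1.png

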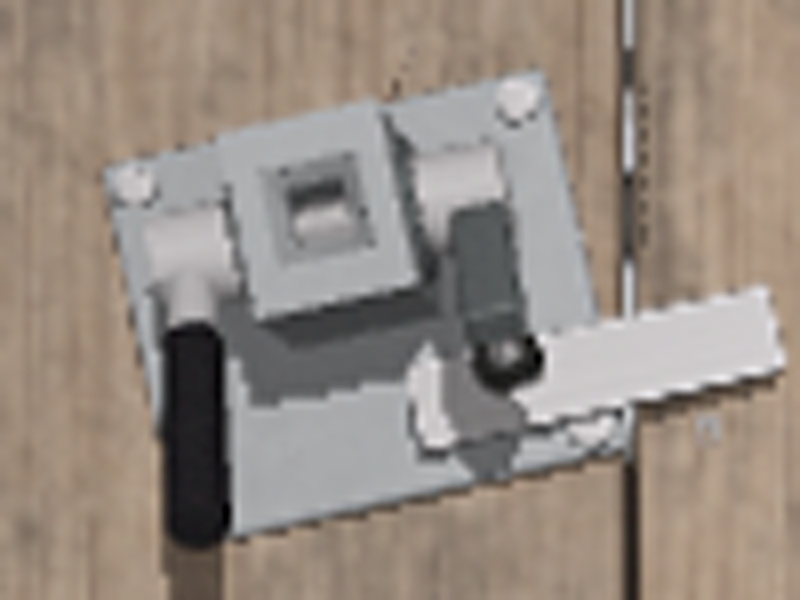

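View pics/c2.png

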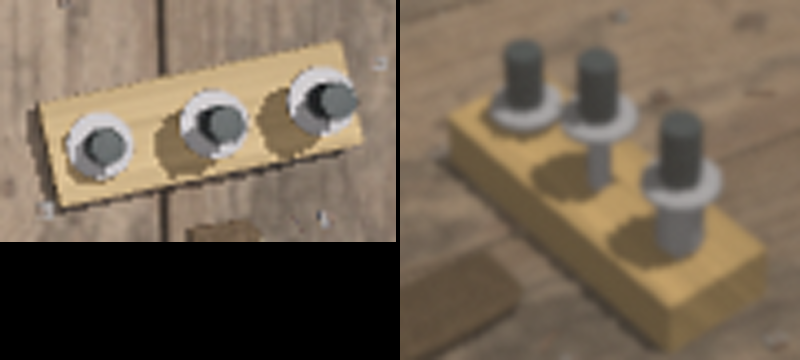

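The hole mouth's corners in the clamp crop are (260,168), (357,150), (375,243) and (283,262), and the raised handle runs from (195,325) to (200,540). The stand crop confirms that the middle pin is the long straight one, with its grip top at (224,125).

Run:
```python
from h import *
c=vision.get_calibration('top')
A=lambda u,v:(165+(u+.5)/8-.5,125+(v+.5)/8-.5)
B=lambda u,v:(280+(u+.5)/4.4-.5,190+(v+.5)/4.4-.5)
H=np.array([w(c,A(*p),.08) for p in [(217,137),(378,100),(418,282),(257,320)]])
print('housing',H[:,:2],H.mean(0),[np.linalg.norm(H[i]-H[(i+1)%4]) for i in range(4)])
M=np.array([w(c,A(*p),.08) for p in [(260,168),(357,150),(375,243),(283,262)]]);print('mouth',M.mean(0))
d=(H[0]+H[1]-H[2]-H[3]);e=H[0]+H[3]-H[1]-H[2];print('yaw',np.arctan2(d[1],d[0]),np.arctan2(-e[0],e[1]))
yaw=np.arctan2(d[1],d[0])
print('pin top',w(c,B(224,125),.105),'flange',w(c,B(213,124),.07))
S=np.array([w(c,B(*p),.03) for p in [(42,103),(340,42),(362,145),(63,210)]]);print('stand',S.mean(0),[np.linalg.norm(S[i]-S[(i+1)%4]) for i in range(4)])
e=S[0]+S[3]-S[1]-S[2];print(np.arctan2(-e[0],e[1]))
m=M.mean(0)
for yaw in (.2,.24):
  x=np.array([np.cos(yaw),np.sin(yaw),0]);y=np.array([-x[1],x[0],0])
  for th in (.5,.7,.9):
    for r in (.042,.127):
      P=m+y*.046+[0,0,-.034]-x*r*np.cos(th)+np.array([0,0,r*np.sin(th)])
      print(yaw,th,r,P.round(3),((px(c,P)-[165,125])*8).round(0))
print(R.from_rotvec(manip.observe()['tcp_rot']).as_matrix().round(3))
```

```text
housing [[0.65697875 0.17254357]
 [0.66786335 0.12374158]
 [0.61222654 0.11155324]
 [0.60108835 0.1601261 ]] [0.63453925 0.14199112 0.08      ] [np.float64(0.05000107913573468), np.float64(0.05695620617597653), np.float64(0.04983354654336817), np.float64(0.05725321207184104)]
mouth [0.63570771 0.14160704 0.08      ]
yaw 0.21714735882060682 0.22242308401421532
pin top [ 0.47114394 -0.15366453  0.105     ] flange [ 0.47130479 -0.15468938  0.07      ]
stand [ 0.47039226 -0.15596858  0.03      ] [np.float64(0.1738818267134207), np.float64(0.05972534335183304), np.float64(0.17410453050613903), np.float64(0.06184943872876038)]
0.20171109825437555
0.2 0.5 0.042 [0.59  0.179 0.066] [198. 358.]
0.2 0.5 0.127 [0.517 0.165 0.107] [221. 591.]
0.2 0.7 0.042 [0.595 0.18  0.073] [191. 340.]
0.2 0.7 0.127 [0.531 0.167 0.128] [198. 538.]
0.2 0.9 0.042 [0.601 0.182 0.079] [183. 318.]
0.2 0.9 0.127 [0.549 0.171 0.145] [173. 470.]
0.24 0.5 0.042 [0.589 0.178 0.066] [204. 363.]
0.24 0.5 0.127 [0.517 0.16  0.107] [237. 593.]
0.24 0.7 0.042 [0.594 0.179 0.073] [196. 345.]
0.24 0.7 0.127 [0.53  0.163 0.128] [212. 541.]
0.24 0.9 0.042 [0.599 0.18  0.079] [188. 323.]
0.24 0.9 0.127 [0.548 0.168 0.145] [185. 474.]
[[-0.915  0.403 -0.001]
 [ 0.403  0.915 -0.002]
 [ 0.    -0.002 -1.   ]]
```

```bash
python3 -m handwheel '[[0,0,7,0,0,0,0],[0,0,7,0,0,0,0],[0,0,7,0,0,0,0],[0,0,7,0,0,0,0],[0,0,7,0,0,0,0]]' 30 && python3 -m handwheel '[[0,0,7,0,0,0,0],[0,0,6,0,0,0,0],[0,0,6,0,0,0,0],[0,0,0,-0.03,0.013,0.0045,0],[0,0,0,-0.03,0.013,0.0045,0]]' && python3 -m handwheel '[[0,0,0,-0.03,0.013,0.0045,0],[0,0,0,-0.03,0.013,0.0045,0],[0,0,0,-0.03,0.013,0.0045,0],[0,0,0,-0.03,0.013,0.0045,0],[0,0,0,-0.03,0.013,0.0045,0]]' && python3 -m handwheel '[[0,0,0,-0.03,0.013,0.0045,0],[0,0,0,-0.03,0.013,0.0045,0],[0,0,0,-0.03,0.013,0.0045,0],[0,0,0,-0.03,0.013,0.0045,0],[0,0,0,-0.03,0.013,0.0045,0]]'
```

```text
time_s: 0.52
ee_pos: [0.2517, 0.5716, 0.2386]
tcp_rot: [1.55, 2.733, -0.002]
ft_force: [-0.8, -0.5, -0.8]
gripper_width: 0.0254
grasp_force: 0.0
time_s: 0.93
ee_pos: [0.2896, 0.5191, 0.2298]
tcp_rot: [1.968, 2.448, 0.0]
ft_force: [0.7, -0.0, -0.9]
gripper_width: -0.0002
grasp_force: 0.0
time_s: 1.35
ee_pos: [0.3856, 0.3844, 0.2071]
tcp_rot: [-1.972, -2.446, 0.001]
ft_force: [0.4, 0.4, 0.4]
gripper_width: 0.0001
grasp_force: 0.0
time_s: 1.77
ee_pos: [0.4809, 0.2517, 0.1847]
tcp_rot: [-1.972, -2.445, 0.001]
ft_force: [0.6, 0.3, 0.8]
gripper_width: -0.0001
grasp_force: 0.0
```

Run:
```python
from h import *
s=manip.observe();c=vision.get_calibration('wrist');im=vision.read_camera('wrist')[:,:,::-1].copy()
Rm=R.from_rotvec(s['tcp_rot']).as_matrix();print(s['time_s'],s['ee_pos'],Rm.round(3),s['q'].round(2))
d=Rm.T@(np.array([.542,.1686,.17])-s['ee_pos']);print('to hover',d.round(4))
for P in ([.635,.142,.08],[.527,.165,.128],[.598,.180,.073]):
    u=px(c,P);print(u); cv2.drawMarker(im,tuple(int(round(x)) for x in u),(0,0,255),0,8)
cv2.imwrite('pics/w1.png',im)
```

```text
1.7667 [0.48092374 0.25166434 0.18468913] [[-0.212  0.977 -0.001]
 [ 0.977  0.212 -0.   ]
 [-0.    -0.001 -1.   ]] [ 0.36  0.17 -0.28  1.12  0.    1.72]
to hover [-0.0941  0.0421  0.0147]
[380.54839296 319.68421688]
[289.77041303 316.72897854]
[355.37610995 277.90055745]
```

View pics/w1.png

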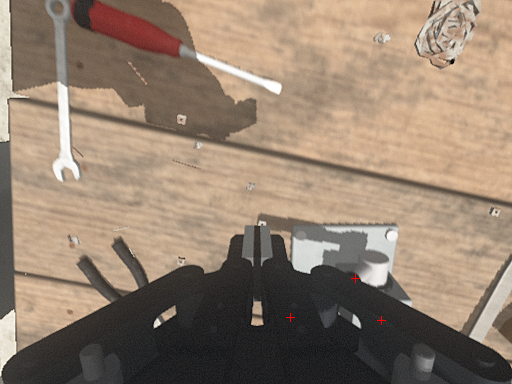

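The picture shows the closed fingers from (245,230) to (270,300), the clamp's base plate at (345,250) and the shaft end at (375,260). The gripper hides the handle, so I go by the top-view estimate.

```bash
python3 -m handwheel '[[0,0,0,-0.024,0.01,0.003,0],[0,0,0,-0.024,0.011,0.003,0],[0,0,0,-0.024,0.011,0.003,0],[0,0,0,-0.022,0.01,0.003,0],[0,0,0,0,0,0.003,0]]' && python3 -m handwheel '[[0,0,0,0,0,0.012,0],[0,0,0,0,0,0.012,0],[0,0,0,0,0,0.01,0],[0,0,0,0,0,0.008,0],[0,0,0,0,0,0.008,0]]' && python3 -m handwheel '[[0,0,0,0,0,0.008,0],[0,0,0,0,0,0.008,0],[0,0,0,0,0,0.008,0],[0,0,0,0,0,0.008,0],[0,0,0,0,0,0.008,0]]'
```

```text
time_s: 2.23
ee_pos: [0.544, 0.1674, 0.1699]
tcp_rot: [1.976, 2.44, -0.0]
ft_force: [-0.6, -0.2, 0.2]
gripper_width: 0.0002
grasp_force: 0.0
time_s: 2.65
ee_pos: [0.5405, 0.1712, 0.1191]
tcp_rot: [-1.97, -2.447, 0.001]
ft_force: [0.3, -0.3, 3.7]
gripper_width: -0.0
grasp_force: 1.2
time_s: 3.07
ee_pos: [0.5412, 0.1703, 0.0794]
tcp_rot: [-1.972, -2.445, 0.001]
ft_force: [-2.5, -1.6, 3.8]
gripper_width: 0.0001
grasp_force: 1.4
```

```bash
python3 -m handwheel '[[0,0,0,0,0,0.005,0],[0,0,0,0,0,0.004,0],[0,0,0,0,0,0.003,0],[0,0,0,0,0,0.002,0],[0,0,0,0,0,0.0,0]]' && python3 -m handwheel '[[0,0,0,0,0,0.001,0],[0,0,0,0,0,0.001,0],[0,0,0,0,0,0,0],[0,0,0,0,0,0,0],[0,0,0,0,0,0,0]]'
```

```text
time_s: 3.48
ee_pos: [0.5415, 0.1702, 0.0658]
tcp_rot: [-1.972, -2.445, 0.0]
ft_force: [-0.2, -0.6, -0.1]
gripper_width: 0.0001
grasp_force: 0.0
time_s: 3.9
ee_pos: [0.5421, 0.1703, 0.0646]
tcp_rot: [1.972, 2.445, 0.001]
ft_force: [-0.5, -1.6, 1.1]
gripper_width: 0.0001
grasp_force: 0.6
```

```bash
for i in 1 2; do python3 -m handwheel '[[0,0,0,0,0,0.0015,0],[0,0,0,0,0,0.0015,0],[0,0,0,0,0,0,0],[0,0,0,0,0,0,0],[0,0,0,0,0,0,0]]'; done
```

```text
time_s: 4.32
ee_pos: [0.5422, 0.1703, 0.0636]
tcp_rot: [1.971, 2.445, 0.001]
ft_force: [-4.4, -1.5, 14.0]
gripper_width: 0.0002
grasp_force: 7.3
time_s: 4.73
ee_pos: [0.5424, 0.1704, 0.0633]
tcp_rot: [1.971, 2.444, 0.002]
ft_force: [-10.7, -2.4, 30.8]
gripper_width: -0.0003
grasp_force: 15.3
```

```bash
python3 -m handwheel '[[0,0,0,0,0,-0.027,0],[0,0,0,0,0,-0.027,0],[0,0,0,0,0,-0.027,0],[0,0,0,0,0,-0.027,0],[0,0,0,0,0,-0.027,0]]' && python3 -m handwheel '[[0,0,0,-0.03,-0.0138,0,0.5],[0,0,0,-0.03,-0.0138,0,0.8],[0,0,0,-0.03,-0.0138,0,0.8],[0,0,0,-0.03,-0.0138,0,0.8],[0,0,0,-0.03,-0.0138,0,0.8]]' && python3 -m handwheel '[[0,0,0,-0.03,-0.0138,0,0.8],[0,0,0,-0.03,-0.0138,0,0.8],[0,0,0,-0.03,-0.0138,0,0.8],[0,0,0,-0.03,-0.0138,0,0.8],[0,0,0,-0.03,-0.0138,0,0.8]]'; python3 -m handwheel '[[0,0,0,0,0,0,0.8],[0,0,0,0,0,0,0.8],[0,0,0,0,0,0,0.8],[0,0,0,0,0,0,0.8],[0,0,0,0,0,0,0.8]]'
python3 - <<'E'
from h import *
s=manip.observe();c=vision.get_calibration('wrist');im=vision.read_camera('wrist')[:,:,::-1].copy()
Rm=R.from_rotvec(s['tcp_rot']).as_matrix();print(s['time_s'],s['ee_pos'],s['q'].round(2),Rm.round(3))
print('to pin',(Rm.T@(np.array([.471,-.154,.082])-s['ee_pos'])).round(4))
for P in ([.471,-.154,.105],[.471,-.154,.03],[.471-.2*.06,-.154+.98*.06,.064]):
    u=px(c,P);print(u); cv2.drawMarker(im,tuple(int(round(x)) for x in u),(0,0,255),0,8)
cv2.imwrite('pics/w2.png',im)
t=vision.read_camera('top')[:,:,::-1]; cv2.imwrite('pics/raw_top2.png',t)
E
```

```text
time_s: 5.15
ee_pos: [0.5413, 0.1703, 0.1943]
tcp_rot: [-1.972, -2.445, -0.0]
ft_force: [0.4, 0.6, -0.5]
gripper_width: -0.0003
grasp_force: 0.0
time_s: 5.57
ee_pos: [0.5054, 0.0079, 0.1932]
tcp_rot: [1.971, 2.446, 0.0]
ft_force: [-0.3, 1.0, -0.3]
gripper_width: 0.0605
grasp_force: 0.0
time_s: 5.98
ee_pos: [0.4697, -0.1536, 0.1932]
tcp_rot: [1.972, 2.445, 0.0]
ft_force: [1.0, 0.5, -0.8]
gripper_width: 0.0686
grasp_force: 0.0
time_s: 6.4
ee_pos: [0.4704, -0.151, 0.1932]
tcp_rot: [-1.969, -2.447, -0.0]
ft_force: [0.5, 0.5, 0.2]
gripper_width: 0.068
grasp_force: 0.0
6.4 [ 0.47043803 -0.15097104  0.19315775] [-0.44  0.08 -0.37  1.13  0.    0.91] [[-0.214  0.977 -0.   ]
 [ 0.977  0.214  0.   ]
 [ 0.    -0.    -1.   ]]
to pin [-3.100e-03 -1.000e-04  1.112e-01]
[257.17791323 199.43935785]
[257.13986661 177.64908583]
[258.04091497 123.31960403]
```

View pics/w2.png

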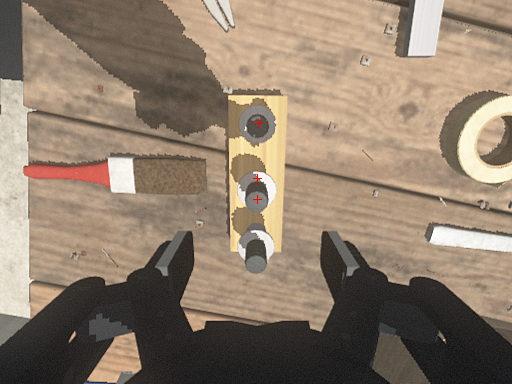

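The middle pin's grip top sits at (257,199), on the predicted marker, so the estimate holds. I lower the gripper and grasp.

```bash
python3 -m handwheel '[[0,0,0,-0.003,0,0.025,0.8],[0,0,0,0,0,0.025,0.8],[0,0,0,0,0,0.025,0.8],[0,0,0,0,0,0.02,0.8],[0,0,0,0,0,0.015,0.8]]' && python3 -m handwheel '[[0,0,0,0,0,0.001,0],[0,0,0,0,0,0,0],[0,0,0,0,0,0,0],[0,0,0,0,0,0,0],[0,0,0,0,0,0,0]]' 60 && python3 -m handwheel '[[0,0,0,0,0,0,0],[0,0,0,0,0,0,0],[0,0,0,0,0,0,0],[0,0,0,0,0,0,0],[0,0,0,0,0,0,0]]'
```

```text
time_s: 6.92
ee_pos: [0.47, -0.1539, 0.0814]
tcp_rot: [-1.969, -2.445, 0.001]
ft_force: [-0.0, -0.7, 0.2]
gripper_width: 0.0681
grasp_force: 0.0
time_s: 7.33
ee_pos: [0.472, -0.1556, 0.0839]
tcp_rot: [1.97, 2.444, 0.001]
ft_force: [-0.4, 0.3, 2.9]
gripper_width: 0.0181
grasp_force: 58.6
time_s: 7.75
ee_pos: [0.4721, -0.1557, 0.0838]
tcp_rot: [1.971, 2.443, 0.001]
ft_force: [-0.7, 0.8, 7.0]
gripper_width: 0.0186
grasp_force: 58.8
```

```bash
python3 -m handwheel '[[0,0,0,0,0,-0.01,0],[0,0,0,0,0,-0.03,0],[0,0,0,0,0,-0.035,0],[0,0,0,0,0,-0.035,0],[0,0,0,0,0,-0.03,0]]' && python3 -m handwheel '[[0,0,0,0.0254,0.0224,0,0],[0,0,0,0.0254,0.0224,0,0],[0,0,0,0.0254,0.0224,0,0],[0,0,0,0.0254,0.0224,0,0],[0,0,0,0.0254,0.0224,0,0]]' && python3 -m handwheel '[[0,0,0,0.0254,0.0224,0,0],[0,0,0,0.0254,0.0224,0,0],[0,0,0,0.0254,0.0224,0,0],[0,0,0,0.0254,0.0224,0,0],[0,0,0,0.0254,0.0224,0,0]]'; python3 -m handwheel '[[0,0,0,0,0,0,0],[0,0,0,0,0,0,0],[0,0,0,0,0,0,0],[0,0,0,0,0,0,0],[0,0,0,0,0,0,0]]'
python3 - <<'E'
from h import *
s=manip.observe();Rm=R.from_rotvec(s['tcp_rot']).as_matrix();o=[]
for n,sz in (('wrist',130),('side',55)):
    c=vision.get_calibration(n);im=vision.read_camera(n)[:,:,::-1].copy()
    e=s['ee_pos'];
    for P in (e-[0,0,.079],e,[.6353,.1418,.08],[.6353,.1418,.012]): print(n,px(c,P).round(1))
    u,v=px(c,(e-[0,0,.079])*.5+np.array([.6353,.1418,.08])*.5).astype(int)
    x0=max(0,min(512-2*sz,u-sz));y0=max(0,min(384-2*sz,v-sz));print(n,'crop',x0,y0)
    o.append(cv2.resize(im[y0:y0+2*sz,x0:x0+2*sz],(400,400),interpolation=cv2.INTER_CUBIC))
cv2.imwrite('pics/w3.png',np.hstack(o));print(s['time_s'],s['ee_pos'],Rm.round(3),(Rm.T@(np.array([.636,.1405,.22])-e)).round(4))
E
```

```text
time_s: 8.17
ee_pos: [0.4709, -0.1551, 0.2249]
tcp_rot: [1.971, 2.445, 0.001]
ft_force: [0.5, 0.0, -1.1]
gripper_width: 0.0184
grasp_force: 60.1
time_s: 8.58
ee_pos: [0.5538, -0.0058, 0.2229]
tcp_rot: [1.972, 2.445, 0.0]
ft_force: [0.1, -0.5, -1.6]
gripper_width: 0.0184
grasp_force: 60.3
time_s: 9.0
ee_pos: [0.6363, 0.1422, 0.2226]
tcp_rot: [-1.972, -2.445, 0.0]
ft_force: [0.8, -0.9, -1.1]
gripper_width: 0.0181
grasp_force: 60.3
time_s: 9.42
ee_pos: [0.6354, 0.1394, 0.2225]
tcp_rot: [-1.974, -2.444, 0.001]
ft_force: [0.1, -0.3, -1.3]
gripper_width: 0.0183
grasp_force: 60.3
wrist [257.4 199.4]
wrist [257.5 246.6]
wrist [257.7 177.4]
wrist [257.6 164.2]
wrist crop 127 57
side [253.4 130.5]
side [253.   99.9]
side [253.3 153.1]
side [253.6 176.2]
side crop 198 86
9.4167 [0.63543972 0.13943273 0.22246166] [[-0.21   0.978 -0.   ]
 [ 0.978  0.21  -0.   ]
 [-0.    -0.    -1.   ]] [0.0009 0.0008 0.0025]
```

View pics/w3.png

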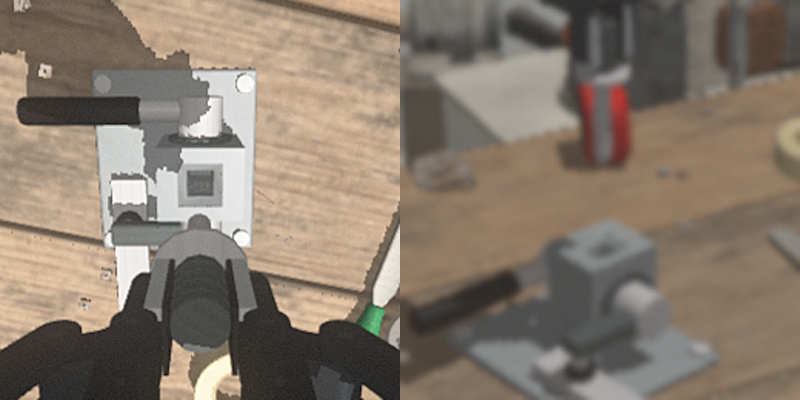

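The wrist crop shows the pin tip at (200,222) and the hole mouth centred at (200,185), which agrees with the projection to within 1–2 mm. The handle is level. I insert the pin.

```bash
python3 -m handwheel '[[0,0,0,0.0015,0.0005,0.015,0],[0,0,0,0,0,0.015,0],[0,0,0,0,0,0.015,0],[0,0,0,0,0,0.01,0],[0,0,0,0,0,0.01,0]]' && python3 -m handwheel '[[0,0,0,0,0,0.008,0],[0,0,0,0,0,0.008,0],[0,0,0,0,0,0.008,0],[0,0,0,0,0,0.006,0],[0,0,0,0,0,0.005,0]]'
```

```text
time_s: 9.93
ee_pos: [0.6358, 0.1416, 0.1566]
tcp_rot: [-1.973, -2.444, 0.001]
ft_force: [-0.1, 0.6, -1.8]
gripper_width: 0.018
grasp_force: 60.3
time_s: 10.35
ee_pos: [0.6361, 0.1422, 0.1217]
tcp_rot: [-1.972, -2.445, 0.0]
ft_force: [-0.1, -0.0, -0.9]
gripper_width: 0.0181
grasp_force: 60.3
```

Tip is 42 mm below the mouth with no side force, so I continue.

```bash
python3 -m handwheel '[[0,0,0,0,0,0.006,0],[0,0,0,0,0,0.005,0],[0,0,0,0,0,0.004,0],[0,0,0,0,0,0.003,0],[0,0,0,0,0,0.002,0]]' && python3 -m handwheel '[[0,0,0,0,0,0.001,0],[0,0,0,0,0,0.001,0],[0,0,0,0,0,0.001,0],[0,0,0,0,0,0,0],[0,0,0,0,0,0,0]]'
```

```text
time_s: 10.77
ee_pos: [0.6361, 0.1421, 0.1019]
tcp_rot: [-1.972, -2.445, 0.0]
ft_force: [0.2, 0.2, -1.0]
gripper_width: 0.0184
grasp_force: 60.3
time_s: 11.18
ee_pos: [0.6363, 0.1422, 0.0995]
tcp_rot: [1.972, 2.445, 0.0]
ft_force: [0.3, 0.0, -0.6]
gripper_width: 0.0182
grasp_force: 60.3
```

```bash
python3 -m handwheel '[[0,0,0,0,0,0.001,0],[0,0,0,0,0,0.001,0],[0,0,0,0,0,0.001,0],[0,0,0,0,0,0,0],[0,0,0,0,0,0,0]]'; python3 -m handwheel '[[0,0,0,0,0,0.001,0],[0,0,0,0,0,0.001,0],[0,0,0,0,0,0.001,0],[0,0,0,0,0,0,0],[0,0,0,0,0,0,0]]'
```

```text
time_s: 11.6
ee_pos: [0.6363, 0.1422, 0.0971]
tcp_rot: [1.972, 2.445, 0.001]
ft_force: [-2.5, 0.2, 4.4]
gripper_width: 0.0182
grasp_force: 60.8
time_s: 12.02
ee_pos: [0.6364, 0.1422, 0.0969]
tcp_rot: [1.971, 2.445, 0.001]
ft_force: [-7.7, 0.1, 17.5]
gripper_width: 0.0181
grasp_force: 62.5
```

The flange is home: TCP z is 0.097 as expected, with 17 N of push. I release and retreat.

```bash
python3 -m handwheel '[[0,0,0,0,0,-0.001,0.3],[0,0,0,0,0,-0.001,0.7],[0,0,0,0,0,0,0.7],[0,0,0,0,0,0,0.7],[0,0,0,0,0,0,0.7]]' && python3 -m handwheel '[[0,0,0,0,0,-0.01,0.7],[0,0,0,0,0,-0.02,0.7],[0,0,0,0,0,-0.03,0.7],[0,0,0,0,0,-0.03,0.7],[0,0,0,0,0,-0.03,0.7]]'; python3 -m handwheel '[[0,0,0,-0.035,0,0,0.7],[0,0,0,-0.035,0,0,0.7],[0,0,0,-0.035,0,0,0.7],[0,0,0,0,0,0,0.7],[0,0,0,0,0,0,0.7]]'
python3 - <<'E'
from h import *
o=[]
for n,sz in (('wrist',130),('side',55)):
    c=vision.get_calibration(n);im=vision.read_camera(n)[:,:,::-1].copy()
    u,v=px(c,[.6353,.1418,.08]).astype(int);print(n,u,v)
    x0=max(0,min(512-2*sz,u-sz));y0=max(0,min(384-2*sz,v-sz))
    o.append(cv2.resize(im[y0:y0+2*sz,x0:x0+2*sz],(400,400),interpolation=cv2.INTER_CUBIC))
cv2.imwrite('pics/w4.png',np.hstack(o))
E
```

```text
time_s: 12.43
ee_pos: [0.636, 0.1421, 0.0946]
tcp_rot: [-1.972, -2.445, 0.001]
ft_force: [-0.4, 0.7, -0.9]
gripper_width: 0.06
grasp_force: 0.0
time_s: 12.85
ee_pos: [0.6359, 0.1421, 0.2168]
tcp_rot: [-1.972, -2.445, 0.001]
ft_force: [0.4, 0.8, 0.6]
gripper_width: 0.0596
grasp_force: 0.0
time_s: 13.27
ee_pos: [0.6589, 0.0378, 0.2158]
tcp_rot: [1.976, 2.442, 0.001]
ft_force: [-0.1, 0.2, -0.7]
gripper_width: 0.0596
grasp_force: 0.0
wrist 255 65
side 253 153
```

View pics/w4.png

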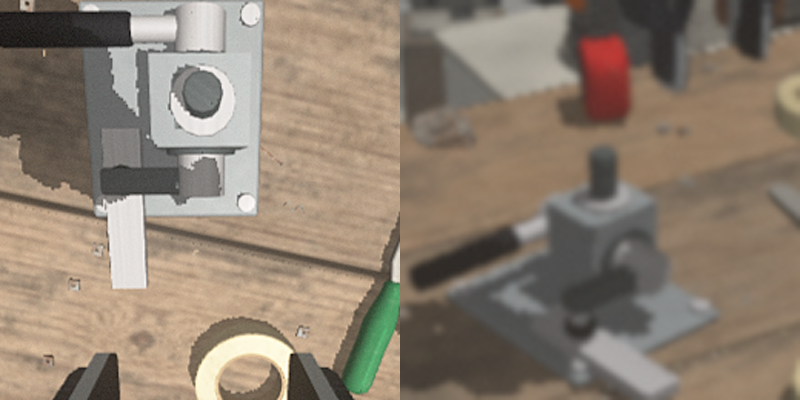

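The pin stands upright with its flange flat on the housing (wrist crop (202,98)). The handle is level, the foot is on the bar and the gripper is clear.

```bash
python3 -c "
from bench import manip
print(manip.hand_in())"
```

```text
the job is handed in; nothing more can be done
None
```

The handle is pressed to its stop, the long straight pin is fully home in the housing and released, and the job was handed in after about 13 s of robot time; no verdict came back.

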